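# Hang the lipped caddy in the slatted kitchen panel

## Robot

A 6-joint arm with a two-finger parallel gripper is mounted at the origin on the work surface. World frame = base frame: x ahead of the robot, y to its left, z up, the work surface at z = 0. Lengths are in m, angles in rad, forces in N, time in s.
With the tool pointing down it reaches from about 0.35 to 0.975 m from the base axis. Payload 4.9 kg.
Tool frame: the origin (TCP) lies between the finger pads; the fingertips stand 25 mm ahead of it and the grasp point (between the pads) lies 6 mm ahead of it; z points along the fingers, y is the line along which they close (so a half turn about z gives the same grasp; the last joint's range is limited). The gripper opens to 85 mm and grips with 20 to 120 N. Pads are 22 mm wide; open, the fingers measure 114 mm over their backs; the gripper's body (76 mm by 85 mm) begins 54 mm behind the grasp point. The pads swing forward as they close: fully open they stand 13 mm farther back than shut.
Start: joints at [1.075, 0.053, 1.613, -0, 1.476, -0.119], TCP at [0.23, 0.581, 0.256] pointing down, gripper open.
Joint ranges: [-3.01, 3.01], [-1.01, 2.22], [0.06, 2.58], [-1.02, 4.17], [0.09, 2.62], [-3.14, 3.14]. Speed limits (rad/s): [2.57, 2.57, 3.14, 3.14, 3.14, 3.14].

## Interface

Orientations are given as a unit quaternion [w, x, y, z].
In Python, from plant import manip gives the robot as it stands.
- The arm moves only by the shell command python3 -m inch 'ROWS'. ROWS is JSON, a list of rows, each a list of 3 entries, a list of its own where there are three numbers: the shift along the tool's x, y, z in m, then the turn, a rotation vector about the tool's x, y, z in rad, then the opening, from 0 (shut) to 1 (fully open). A call has 1 to 8 rows; each row shifts and turns the commanded pose from where the row before left it, along the tool's axes as they then stand; what a row does not reach is not made up. A row lasts 1/10 s, in which the tool goes at most 50 mm and 8.59 degrees, less where a joint would pass 70% of its speed; a pose out of reach is approached as far as the arm can. A call with a gripper value outside its range is refused whole. The fingers move at their own pace and stop on an object; the grip force is fixed at half the most. Time passes only in rows, so rows that do not move let the fingers close. It gives the time, the measured TCP pose, the force, the opening and the grip force at its end, in the units of the state.
- manip.state(): the state, without advancing time (a new reading comes with each control period).
- manip.grab_frame(name): name is "scene" or "top"; returns (picture, depth): 400x640x3 uint8, red, green, blue; 400x640 float32, m along the optical axis (not along the pixel's ray), 0 where there is no reading.
- manip.camera_params(name): a dict with "camera_matrix" (3x3 intrinsics, pixels), "k1" (the pictures are not rectified: a ray, as slopes to the right and down, at radius r is drawn at 1 + k1 r^2 times it, then the intrinsics apply), "rvec" (rotation vector, rad) and "tvec" (3), from world to camera coordinates, as OpenCV has them. Camera axes: x right, y down, z forward; pixel columns grow to the right and rows downward; lengths in m; the calibration is good to about 2 mm. A picture is of the moment at which its call begins. camera_params takes no time and is no camera call.
- manip.job_done(): hands the job in; it is judged then, once.
Trained networks look in the newest picture that a camera, given by its name, has taken for a name from the list of things; names that differ only in an ending like _2 or _b are one class to them, and where a whole thing is asked for, a point or a joint stands for the part that bears it (a point fixed in the world has none). Each returns a list of dicts, best first, with "score" (0 to 1); they miss things now and then, are a little off and sometimes report something else, mostly with a low value. They report only what shows in the picture. A call takes as long as a camera call.
- manip.look_for(camera, label): "point" ([x, y, z] in m, in world coordinates, good to about 4 mm: the middle of the surface that is visible of it).
The state is a dict: "time": time; "joint_pos": joint angles; "joint_vel": joint speeds; "joint_efforts": joint torques, N m; "tool_pos": TCP position; "tool_rot": TCP orientation; "contact_force": force on the tool from outside, world axes, zero at the start; "ft_torque": the same for the moment, N m; "gripper_width": opening from 0.0 (shut) to 1.0 (fully open); "grasp_force": force on a finger pad.
Only numpy, scipy, OpenCV 4.12 (cv2) and the standard library are available. Lean on these libraries where they do the work, as an engineer would, in place of code of your own. Each camera call takes 0.05 s, during which the arm holds its last target. There are 200 camera calls.

## Task

Hang the small open steel caddy that has the upturned lip at its back in the upper groove of the slatted panel, at about the middle of the groove: tilt it front end up to slip the lip in through the groove and up behind the top slat, then swing it down until it hangs level and fully home by itself. Leave the plain steel box without a lip and the egg cup where they stand.

Things in the scene. Friction and masses are not known exactly. Their poses are not given: they have to be found in the camera images.
- caddy_mid (a point): Centre of the loose steel caddy: open box 84 long (x), 56 wide (y; grip its flat sides), 64 mm tall, upright on the table. x points to its back, z up. A 44 mm wide, 4 mm thick web runs back from the rim (underside z=28 mm), ending in an upright lip: x=54 to 58, z=28 to 74 mm. Back wall's outer face x=42 mm. Inserts lip tip first, tilted front end up 30-35 deg, then level inwards; about 160 g.
- groove_mid (a point): Mid lower edge of the upper groove, on the front face of the fixed upright slatted panel (300 wide, 180 mm tall). x: level into the panel, y: along it, z: up; 130 mm above the table. Slats 6 mm thick, open air behind. Groove z=0 to 32 mm, top slat to z=50, slat below to z=-45 mm, flush. Home: the caddy's web rests on this edge, lip behind the top slat, back wall at the lower slat, 6 mm of play.
- plain_mid (a point): Centre, half-way up, of the plain loose steel box that looks like the caddy (84 x 56 x 64 mm, open top) but has no web and no lip. It stands upright on the table, to be left alone. Caddy and plain box may be on either side, one left and one right.
- egg_cup_mid (a point): Centre, half-way up, of the loose white ceramic egg cup, 50 mm across, 64 mm tall, standing upright on the table between the two boxes, to be left alone.

How it is judged:
On the way:
1. the caddy is off the table and tilted at the upper groove (angle between caddy_mid's own z axis and vertical above 0.18 rad and distance between caddy_mid and groove_mid below 0.1 m and height (world z) of caddy_mid above 0.07 m), for 0.2 s.
At the end, for the whole second after the job is handed in: The caddy hangs by its lip in the upper groove, released: its centre 32 to 55 mm in front of the panel's face, 18 to 38 mm below the groove's lower edge and within 25 mm of the groove's middle sideways, upright to 0.17 rad (10 degrees) and square to the panel to 0.17 rad (x of caddy_mid in the frame of groove_mid between -0.055 and -0.032 m and y of caddy_mid in the frame of groove_mid between -0.025 and 0.025 m and z of caddy_mid in the frame of groove_mid between -0.038 and -0.018 m and angle between caddy_mid's own z axis and vertical below 0.17 rad and angle between the x axis of caddy_mid and the x axis of groove_mid, either way round below 0.17 rad); the robot touches nothing.
It fails at once if the plain box is moved by more than 30 mm (distance of plain_mid from where it was at the start of the episode above 0.03 m).
It fails at once if the egg cup is moved by more than 30 mm or tipped (distance of egg_cup_mid from where it was at the start of the episode above 0.03 m or angle between egg_cup_mid's own z axis and vertical above 0.5 rad).
It also fails if it takes over 45 s, if anything falls off the work surface, if the arm or the gripper's body presses on something with over 40 N, if the wrist force passes 120 N, or if a joint passes its speed limit or range.

## Working session

There is one attempt and no reset: what is moved stays moved. The work goes in short steps, Python scripts to look and compute and a shell command to move; the robot and the scene stay as the last step left them, time stands still between calls to the robot, and variables do not carry over. Pictures are saved under pics/ and viewed, at most 10 in all, crops included, and the job is handed in when it is done.

```bash
mkdir -p pics; cat > h.py <<'E'
import numpy as np, cv2
from plant import manip
def cloud(name):
    img,d=manip.grab_frame(name); p=manip.camera_params(name)
    K=np.array(p["camera_matrix"]); k1=p["k1"]; R=cv2.Rodrigues(np.array(p["rvec"],float))[0]; t=np.array(p["tvec"]).ravel()
    v,u=np.mgrid[0:400,0:640]
    n=cv2.undistortPoints(np.stack([u.ravel(),v.ravel()],1).astype(float)[:,None],K,np.array([k1,0,0,0,0.]))[:,0]
    z=d.ravel()
    P=(np.c_[n*z[:,None],z]-t)@R
    P[z==0]=np.nan
    return img,P.reshape(400,640,3)
E
python3 - <<'E'
from h import *
for c in ("scene","top"):
    img,P=cloud(c); cv2.imwrite(f"pics/{c}0.png",img[:,:,::-1]); np.save(f"{c}0.npy",P)
    for l in ("caddy_mid","plain_mid","egg_cup_mid","groove_mid"):
        print(c,l,[(np.round(r["point"],3),round(r["score"],2)) for r in manip.look_for(c,l)][:3])
s=manip.state(); print(s["time"],s["tool_rot"],s["contact_force"])
E
```

```text
scene caddy_mid [(array([ 0.454, -0.171,  0.042]), 0.94)]
scene plain_mid [(array([0.45 , 0.163, 0.043]), 0.71)]
scene egg_cup_mid [(array([0.447, 0.023, 0.044]), 0.81)]
scene groove_mid [(array([ 0.661, -0.089,  0.098]), 0.89)]
top caddy_mid []
top plain_mid [(array([0.442, 0.182, 0.003]), 0.95)]
top egg_cup_mid [(array([0.441, 0.024, 0.039]), 0.6)]
top groove_mid [(array([ 0.654, -0.064,  0.123]), 0.9)]
0.5 [-1.29173544e-06  1.87298156e-01  9.82303110e-01 -3.61549254e-05] [ 0.02552568 -0.03242107  0.8513693 ]
```

View pics/scene0.png

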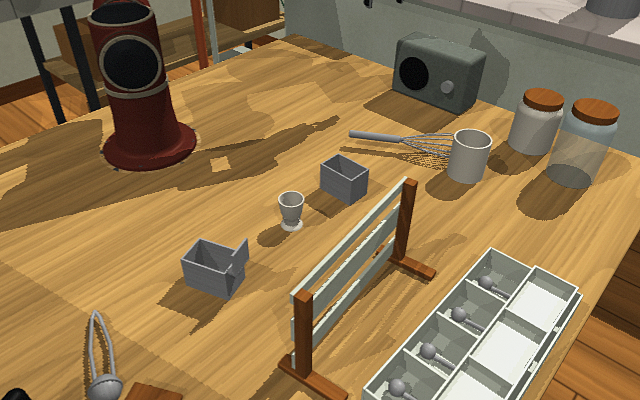

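View pics/top0.png

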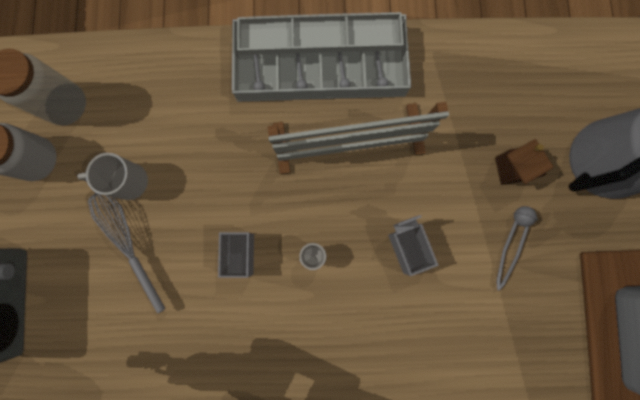

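The scene view shows the caddy (about 215,268) with its lip toward the panel (300–410, 190–340), the plain box at (344,178) and the egg cup at (290,208). In the top view the caddy is at (413,247) with its lip at (410,225), and the panel's top edge runs from (272,140) to (445,115). Next I'll fit the caddy and panel poses.

```bash
python3 - <<'E'
from h import *
for c in ("top","scene"):
    P=np.load(f"{c}0.npy").reshape(-1,3); P=P[~np.isnan(P[:,0])]
    m=(abs(P[:,0]-.455)<.1)&(abs(P[:,1]+.165)<.085)&(P[:,2]>.012)&(P[:,2]<.16)
    Q=P[m]; print(c,len(Q),Q.min(0).round(3),Q.max(0).round(3))
    for lo,hi in ((.012,.08),(.05,.075),(.085,.125)):
        q=Q[(Q[:,2]>lo)&(Q[:,2]<hi)][:,:2]
        if len(q)>5:
            (cx,cy),wh,a=cv2.minAreaRect((q*1000).astype(np.float32)); print(lo,len(q),cx,cy,wh,a,'mean',q.mean(0).round(4))
    m=(P[:,0]>.55)&(P[:,0]<.8)&(abs(P[:,1]+.05)<.25)&(P[:,2]>.02)&(P[:,2]<.2)
    Q=P[m]
    for lo,hi in ((.088,.127),(.165,.176),(.176,.19)):
        q=Q[(Q[:,2]>lo)&(Q[:,2]<hi)]
        # front face fit: robust line x=a*y+b on densest
        if len(q)<20: continue
        best=None
        rng=np.random.default_rng(0)
        for _ in range(400):
            i=rng.choice(len(q),2,False); d=q[i[1],:2]-q[i[0],:2]
            if np.hypot(*d)<.05: continue
            n=np.array([-d[1],d[0]])/np.hypot(*d); e=abs((q[:,:2]-q[i[0],:2])@n)<.0025
            if best is None or e.sum()>best.sum(): best=e
        k=q[best]; l=cv2.fitLine(k[:,:2].astype(np.float32),cv2.DIST_L2,0,.01,.01).ravel()
        s=(k[:,:2]-l[2:])@l[:2]
        print('panel',lo,len(q),best.sum(),l.round(4),'ends',(l[2:]+s.min()*l[:2]).round(4),(l[2:]+s.max()*l[:2]).round(4),'z',k[:,2].min(),k[:,2].max())
E
```

```text
top 994 [ 0.398 -0.206  0.012] [ 0.508 -0.128  0.11 ]
0.012 925 453.99884033203125 -165.44815063476562 (100.20530700683594, 57.196632385253906) 19.220075607299805 mean [ 0.4507 -0.1664]
0.05 529 453.9125671386719 -165.4642791748047 (100.21150970458984, 57.08604049682617) 18.939210891723633 mean [ 0.4573 -0.1635]
0.085 67 499.2392883300781 -149.21697998046875 (3.9741835594177246, 43.41155242919922) 18.88686180114746 mean [ 0.499  -0.1481]
panel 0.088 881 869 [ 0.115  -0.9934  0.6502 -0.0567] ends [0.6332 0.0908] [ 0.6674 -0.2052] z 0.08800202762833323 0.12695802659949698
panel 0.165 342 321 [ 0.1154 -0.9933  0.6501 -0.0548] ends [0.6332 0.0903] [ 0.6676 -0.2057] z 0.16501671856605216 0.17598157566919295
panel 0.176 989 613 [ 0.1125 -0.9936  0.6524 -0.0576] ends [0.6356 0.0908] [ 0.6693 -0.207 ] z 0.17609352283490207 0.18388968768925615
scene 2597 [ 0.398 -0.209  0.012] [ 0.511 -0.128  0.107]
0.012 2340 455.2337341308594 -165.78167724609375 (103.1534423828125, 59.68021011352539) 18.9770450592041 mean [ 0.4509 -0.1723]
0.05 881 455.355224609375 -165.6869659423828 (101.86750030517578, 59.66617202758789) 19.0518798828125 mean [ 0.4529 -0.1714]
0.085 222 501.3896179199219 -150.62742614746094 (6.2547407150268555, 45.16828918457031) 18.413190841674805 mean [ 0.5026 -0.1521]
panel 0.088 2014 1471 [ 0.1113 -0.9938  0.6573 -0.06  ] ends [0.6419 0.0776] [ 0.674  -0.2085] z 0.08809387322800431 0.12696731719565355
panel 0.165 712 537 [ 0.1114 -0.9938  0.6588 -0.0727] ends [0.642 0.077] [ 0.674  -0.2084] z 0.16500165867087507 0.1759840202008448
panel 0.176 1094 599 [ 0.1148 -0.9934  0.6577 -0.081 ] ends [0.6379 0.0908] [ 0.6724 -0.2081] z 0.1760466793570879 0.1813213517358317
```

```bash
cat >> h.py <<'E'
from scipy.spatial.transform import Rotation as Rn
TH=np.radians(35); GR=np.array([-.008,0,.008])   # tool pitch in the caddy, grasp point in the caddy
G=np.array([.6503,-.0574,.130]); GY=.115
CAD=np.array([.447,-.168,.032]); CY=.331
def Rq(q): return Rn.from_quat(np.roll(q,-1))
def caddyR(yaw,phi): return Rn.from_euler('ZY',[yaw,phi])
B=Rn.from_matrix(np.array([[-np.cos(TH),0,np.sin(TH)],[0,1,0],[-np.sin(TH),0,-np.cos(TH)]]))
def tool_for(c,yaw,phi,gr=GR):
    Rc=caddyR(yaw,phi); Rt=Rc*B
    return c+Rc.apply(gr)-Rt.apply([0,0,.006]),Rt
def panel(x,z,y=0): return G+Rn.from_euler('z',GY).apply([x,y,z])
def step(p,R,n=1,start=None):
    """print the total shift/turn and the first of n rows, then return"""
    if start is None:
        s=manip.state(); start=(np.array(s["tool_pos"]),Rq(s["tool_rot"]))
    p0,R0=start; d=p-p0; w=(R0.inv()*R).as_rotvec()
    print("shift",R0.inv().apply(d).round(4),"turn",w.round(4)); 
    if n>1:
        for i in range(n): 
            Ri=R0*Rn.from_rotvec(w*i/n); print(i,Ri.inv().apply(d/n).round(4).tolist(),(w/n).round(4).tolist())
E
python3 - <<'E'
from h import *
p,R=tool_for(CAD,CY,0); print(p,R.as_matrix().round(3))
s=manip.state(); R0=Rq(s["tool_rot"])
step(np.array([.42,.3,.256]),R0)
step(p+[0,0,.13],R0,1,(np.array([.42,.3,.256]),R0))
step(p,R)
# insertion clearance map, mm
def rect(x0,x1,z0,z1,s=1.):
    X,Z=np.meshgrid(np.linspace(x0,x1,int((x1-x0)/s)+1),np.linspace(z0,z1,int((z1-z0)/s)+1)); return np.c_[X.ravel(),Z.ravel()]
body=np.vstack([rect(-42,42,-32,32,2),rect(42,58,28,32),rect(54,58,28,74)])
sl=[(0,6,32,50),(0,6,-45,0)]
def clr(x,z,ph):
    c,s_=np.cos(ph),np.sin(ph); X=body[:,0]*c+body[:,1]*s_+x; Z=-body[:,0]*s_+body[:,1]*c+z
    m=99
    for a,b,e,f in sl:
        m=min(m,np.hypot(np.maximum(np.maximum(a-X,X-b),0),np.maximum(np.maximum(e-Z,Z-f),0)).min())
    return m
import heapq
xs=np.arange(-110,-39,1.5); zs=np.arange(-50,31,1.5); ph=np.radians(np.arange(0,42,2.))
C=np.array([[[clr(x,z,f) for f in ph] for z in zs] for x in xs])
g=lambda x,z,f:(int(abs(xs-x).argmin()),int(abs(zs-z).argmin()),int(abs(np.degrees(ph)-f).argmin()))
S=g(-110,-15,34); T=g(-45,-26,0)
D={S:0}; prev={}; H=[(0,S)]
while H:
    d,u=heapq.heappop(H)
    if u==T: break
    if d>D[u]: continue
    for k in range(3):
        for e in (-1,1):
            v=list(u); v[k]+=e; v=tuple(v)
            if not all(0<=v[i]<C.shape[i] for i in range(3)) or C[v]<.5: continue
            n=d+1+60/C[v]**2
            if n<D.get(v,1e9): D[v]=n; prev[v]=u; heapq.heappush(H,(n,v))
path=[T]
while path[-1]!=S: path.append(prev[path[-1]])
path=path[::-1]
for i,u in enumerate(path):
    if i%5==0 or u==T: print(xs[u[0]],zs[u[1]],round(np.degrees(ph[u[2]])),C[u].round(1))
E
```

```text
[ 0.43617961 -0.17171835  0.04491491] [[-0.775 -0.325  0.542]
 [-0.266  0.946  0.186]
 [-0.574 -0.    -0.819]]
shift [-0.2801 -0.1915  0.0003] turn [0. 0. 0.]
shift [-0.1886 -0.4327  0.0811] turn [0. 0. 0.]
shift [-0.4688 -0.6241  0.2114] turn [-0.2161 -0.5848 -0.6853]
-110.0 -15.5 34 24.5
-110.0 -9.5 36 25.1
-110.0 -5.0 40 23.1
-105.5 -2.0 40 19.9
-98.0 -2.0 40 15.1
-92.0 -0.5 40 11.0
-86.0 1.0 40 8.5
-81.5 4.0 40 6.2
-77.0 7.0 40 5.5
-74.0 11.5 40 5.9
-69.5 14.5 40 4.6
-66.5 14.5 34 3.7
-60.5 14.5 32 6.9
-54.5 14.5 30 10.4
-53.0 11.5 26 9.7
-53.0 5.5 24 8.7
-53.0 1.0 20 8.2
-53.0 -3.5 16 7.1
-51.5 -8.0 14 6.0
-50.0 -11.0 10 5.4
-48.5 -14.0 6 4.6
-47.0 -18.5 4 3.6
-45.5 -23.0 2 2.7
-45.5 -26.0 0 2.0
```

```bash
python3 -m inch '[[[-0.035,-0.024,0],[0,0,0],1],[[-0.035,-0.024,0],[0,0,0],1],[[-0.035,-0.024,0],[0,0,0],1],[[-0.035,-0.024,0],[0,0,0],1],[[-0.035,-0.024,0],[0,0,0],1],[[-0.035,-0.024,0],[0,0,0],1],[[-0.035,-0.024,0],[0,0,0],1],[[-0.035,-0.024,0],[0,0,0],1]]' && python3 -m inch '[[[-0.017,-0.039,0],[0,0,0],1],[[-0.017,-0.039,0],[0,0,0],1],[[-0.017,-0.039,0],[0,0,0],1],[[-0.017,-0.039,0],[0,0,0],1],[[-0.017,-0.039,0],[0,0,0],1],[[-0.017,-0.039,0],[0,0,0],1],[[-0.017,-0.039,0],[0,0,0],1],[[-0.017,-0.039,0],[0,0,0],1]]' && python3 -m inch '[[[-0.016,-0.04,0],[0,0,0],1],[[-0.016,-0.04,0],[0,0,0],1],[[-0.016,-0.04,0],[0,0,0],1],[[0,0,0],[0,0,-0.14],1],[[0,0,0],[0,0,-0.14],1],[[0,0,0],[0,0,-0.14],1],[[0,0,0],[0,0,-0.14],1],[[0,0,0],[0,0,-0.14],1]]'; python3 - <<'E'
from h import *
p,R=tool_for(CAD,CY,0); step(p+[0,0,.13],R,7); print(manip.state()["joint_pos"])
E
```

```text
time: 1.3
tool_pos: [0.4204, 0.2981, 0.2566]
tool_rot: [0.0, 0.187, 0.982, 0.0]
contact_force: [0.7, 0.5, 0.4]
gripper_width: 0.998
grasp_force: 0.0
time: 2.1
tool_pos: [0.4311, -0.0423, 0.2567]
tool_rot: [0.001, 0.187, 0.982, -0.0]
contact_force: [-0.1, 0.6, -0.1]
gripper_width: 0.999
grasp_force: 0.0
time: 2.9
tool_pos: [0.4318, -0.1699, 0.2564]
tool_rot: [0.0, -0.164, 0.987, -0.0]
contact_force: [0.2, 0.1, 0.3]
gripper_width: 0.997
grasp_force: 0.0
shift [-0.0036 -0.0031  0.0815] turn [-0.0008 -0.6107 -0.0021]
0 [-0.0005, -0.0004, 0.0116] [-0.0001, -0.0872, -0.0003]
1 [0.0005, -0.0004, 0.0116] [-0.0001, -0.0872, -0.0003]
2 [0.0015, -0.0004, 0.0116] [-0.0001, -0.0872, -0.0003]
3 [0.0025, -0.0004, 0.0114] [-0.0001, -0.0872, -0.0003]
4 [0.0035, -0.0004, 0.0111] [-0.0001, -0.0872, -0.0003]
5 [0.0045, -0.0005, 0.0108] [-0.0001, -0.0872, -0.0003]
6 [0.0054, -0.0004, 0.0103] [-0.0001, -0.0872, -0.0003]
[-5.35507358e-01 -3.49575920e-01  1.97307742e+00 -1.83044311e-05
  1.51788433e+00 -2.43506866e+00]
```

```bash
python3 -m inch '[[[0,0,0.012],[0,-0.088,0],1],[[0,0,0.012],[0,-0.088,0],1],[[0.001,0,0.012],[0,-0.088,0],1],[[0.003,-0.001,0.011],[0,-0.087,0],1],[[0.003,-0.001,0.011],[0,-0.087,0],1],[[0.004,-0.001,0.011],[0,-0.087,0],1],[[0.005,0,0.01],[0,-0.086,0],1],[[0,0,0],[0,0,0],1]]'; python3 - <<'E'
from h import *
p,R=tool_for(CAD,CY,0); step(p,R); print(manip.state()["joint_pos"])
img,P=cloud("top"); cv2.imwrite("pics/t1.png",cv2.resize(img[150:320,300:520,::-1],None,fx=3,fy=3))
E
```

```text
time: 3.7
tool_pos: [0.4352, -0.1704, 0.1713]
tool_rot: [0.295, -0.152, 0.942, 0.05]
contact_force: [-0.1, -0.0, -0.3]
gripper_width: 1.0
grasp_force: 0.0
shift [ 0.0718 -0.0022  0.104 ] turn [-0.0016 -0.0026 -0.0111]
[-0.83357696 -0.52354718  2.31537692  0.60957407  1.15745747 -2.92030233]
```

View pics/t1.png

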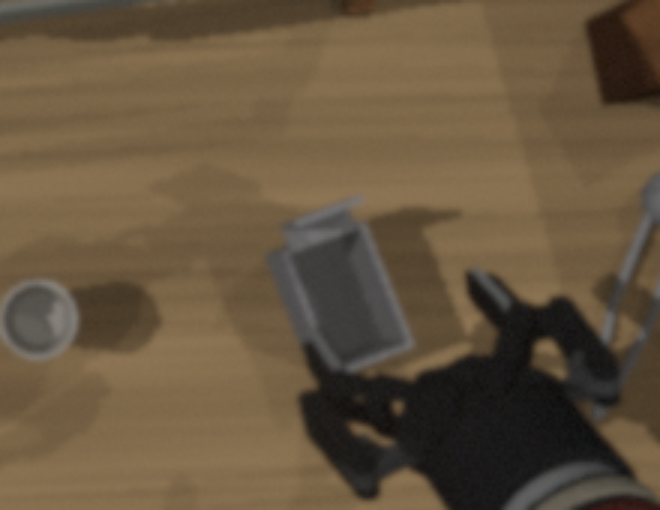

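The gripper is open behind and above the caddy. Its finger tips are at crop (305,350) and (475,275), with the caddy at (340,290). I'll check whether perspective explains that offset.

```bash
python3 - <<'E'
from h import *
s=manip.state(); R=Rq(s["tool_rot"]); p=np.array(s["tool_pos"]); c=manip.camera_params("top")
pts=np.array([p+R.apply([0,e,.012]) for e in (.045,-.045)]+[CAD])
q=cv2.projectPoints(pts,np.array(c["rvec"],float),np.array(c["tvec"],float),np.array(c["camera_matrix"]),np.array([c["k1"],0,0,0,0.]))[0][:,0]
print((q-[300,150])*3)
p,R=tool_for(CAD,CY,0); step(p+[0,0,.04],R)
E
```

```text
[[316.93571873 335.98707078]
 [470.13734611 278.16060413]
 [335.16979503 296.43912712]]
shift [ 0.0508 -0.0009  0.0724] turn [-0.0034 -0.0024 -0.0094]
```

```bash
python3 -m inch '[[[0.0105,-0.001,0.015],[0,-0.002,-0.009],1],[[0.0105,0,0.015],[0,0,0],1],[[0.0105,0,0.015],[0,0,0],1],[[0.0105,0,0.015],[0,0,0],1],[[0.0105,0,0.015],[0,0,0],1],[[0.0105,0,0.015],[0,0,0],1],[[0.009,0,0.013],[0,0,0],1],[[0,0,0],[0,0,0],1]]'; python3 - <<'E'
from h import *
p,R=tool_for(CAD,CY,0); step(p,R); s=manip.state(); print(s["joint_pos"],s["contact_force"])
E
```

```text
time: 4.55
tool_pos: [0.4399, -0.1692, 0.0516]
tool_rot: [0.294, -0.157, 0.942, 0.048]
contact_force: [-0.6, 0.1, -0.4]
gripper_width: 0.998
grasp_force: 0.0
shift [ 0.0074 -0.0012  0.003 ] turn [-0.0032 -0.0051 -0.0006]
[-0.81986011 -0.27731558  2.37062471  0.71679519  0.9097086  -3.13303931] [-0.56679152  0.06948839 -0.41477568]
```

Joint 6 is close to its limit here, but the pose is within a few mm of the target, so I'll close now and see where the caddy sits.

```bash
python3 -m inch '[[[0,0,0],[0,0,0],0.4],[[0,0,0],[0,0,0],0.4],[[0,0,0],[0,0,0],0.4],[[0,0,0],[0,0,0],0.4],[[0,0,0],[0,0,0],0.4],[[0,0,0],[0,0,0],0.4],[[0,0,0],[0,0,0],0.4],[[0,0,0],[0,0,0],0.4]]'; python3 - <<'E'
from h import *
p,R=tool_for(CAD,CY,0); step(p,R); s=manip.state(); print(s["joint_pos"],s["contact_force"])
Rt=Rq(s["tool_rot"]); d=Rt.apply([0,0,1]); print(Rt.as_matrix().round(3))
step(np.array(s["tool_pos"])+[0,0,.12],Rt)
E
```

```text
time: 5.35
tool_pos: [0.4407, -0.171, 0.054]
tool_rot: [0.297, -0.156, 0.941, 0.046]
contact_force: [-1.1, -1.1, 6.2]
gripper_width: 0.649
grasp_force: 64.2
shift [0.0089 0.0008 0.0048] turn [-0.0082 -0.0013  0.0001]
[-0.82219495 -0.28128591  2.36978691  0.71918314  0.90966398 -3.13452059] [-1.09561934 -1.08742653  6.22286956]
[[-0.775 -0.321  0.544]
 [-0.267  0.947  0.178]
 [-0.573 -0.007 -0.82 ]]
shift [-0.0687 -0.0008 -0.0984] turn [0. 0. 0.]
```

```bash
python3 - <<'E'
from h import *
s=manip.state(); Rt=Rq(s["tool_rot"]); p=np.array(s["tool_pos"])
# caddy in the tool frame: x,z from vision, y from centred grip, level on the table
c=Rt.inv().apply(CAD-p); print(c); c[1]=0
yaw=np.arctan2(*-Rt.as_matrix()[:2,1]*[1,1]) if 0 else np.arctan2(-Rt.as_matrix()[0,1],Rt.as_matrix()[1,1])
rel=Rt.inv()*caddyR(yaw,0); print(yaw)
np.savez("rel.npz",c=c,q=rel.as_quat())
E
python3 -m inch '[[[-0.014,0,-0.02],[0,0,0],0.4],[[-0.014,0,-0.02],[0,0,0],0.4],[[-0.014,0,-0.02],[0,0,0],0.4],[[-0.014,0,-0.02],[0,0,0],0.4],[[-0.014,0,-0.02],[0,0,0],0.4],[[0,0,0],[0,0,0],0.4]]'
cat >> h.py <<'E'
def tgt(x,z,phi,y=0):
    r=np.load("rel.npz"); Rt=caddyR(GY,phi)*Rn.from_quat(r["q"]).inv()
    return panel(x/1000,z/1000,y/1000)-Rt.apply(r["c"]),Rt
def where():
    r=np.load("rel.npz"); s=manip.state(); Rt=Rq(s["tool_rot"])
    c=Rt.apply(r["c"])+s["tool_pos"]; Rp=Rn.from_euler('z',GY); Rc=Rt*Rn.from_quat(r["q"])
    print("caddy in panel mm",(Rp.inv().apply(c-G)*1000).round(1),"yaw,pitch,roll",(Rp.inv()*Rc).as_euler('ZYX',True).round(1),"q",np.round(s["joint_pos"],2),"F",np.round(s["contact_force"],1))
E
python3 - <<'E'
from h import *
where(); step(*tgt(-150,-5,0),6)
E
```

```text
[0.00694469 0.00097168 0.02196837]
0.3263533841506065
time: 5.95
tool_pos: [0.4411, -0.1707, 0.1781]
tool_rot: [0.297, -0.157, 0.941, 0.044]
contact_force: [0.6, -1.2, 0.1]
gripper_width: 0.65
grasp_force: 64.2
caddy in panel mm [-214.   -87.4   26.2] yaw,pitch,roll [12.1 -0.1 -0.3] q [-0.82 -0.52  2.3   0.61  1.15 -2.92] F [ 0.6 -1.2  0.1]
shift [-0.0491  0.0737  0.0713] turn [0.1175 0.0029 0.1759]
0 [-0.0082, 0.0123, 0.0119] [0.0196, 0.0005, 0.0293]
1 [-0.0078, 0.0127, 0.0116] [0.0196, 0.0005, 0.0293]
2 [-0.0074, 0.0132, 0.0114] [0.0196, 0.0005, 0.0293]
3 [-0.0071, 0.0136, 0.0111] [0.0196, 0.0005, 0.0293]
4 [-0.0067, 0.014, 0.0108] [0.0196, 0.0005, 0.0293]
5 [-0.0062, 0.0144, 0.0106] [0.0196, 0.0005, 0.0293]
```

```bash
python3 -m inch '[[[-0.008,0.0123,0.012],[0.02,0,0.029],0.4],[[-0.008,0.0127,0.0115],[0.02,0,0.029],0.4],[[-0.0075,0.0132,0.0115],[0.02,0,0.029],0.4],[[-0.007,0.0136,0.011],[0.02,0,0.029],0.4],[[-0.0065,0.014,0.011],[0.02,0,0.03],0.4],[[-0.006,0.0144,0.0105],[0.019,0.003,0.03],0.4],[[0,0,0],[0,0,0],0.4]]'
python3 - <<'E'
from h import *
where()
for c in ("scene","top"):
    img,P=cloud(c); np.save(f"{c}2.npy",P)
    a=img[180:350,150:370] if c=="scene" else img[80:280,270:490]
    cv2.imwrite(f"pics/{c}2.png",cv2.resize(a[:,:,::-1],None,fx=2.7,fy=2.7))
a=cv2.imread("pics/scene2.png")
step(*tgt(-120,-5,np.radians(37)),7)
E
```

```text
time: 6.65
tool_pos: [0.4914, -0.0712, 0.1395]
tool_rot: [0.295, -0.056, 0.954, 0.018]
contact_force: [-0.9, -0.5, -1.0]
gripper_width: 0.649
grasp_force: 64.3
caddy in panel mm [-152.8    4.6  -12.6] yaw,pitch,roll [0.2 0.5 0.5] q [-0.46 -0.51  2.36  0.44  0.82 -2.37] F [-0.9 -0.5 -1. ]
shift [-0.0418 -0.0024  0.022 ] turn [ 0.004   0.6388 -0.0041]
0 [-0.006, -0.0003, 0.0031] [0.0006, 0.0913, -0.0006]
1 [-0.0062, -0.0003, 0.0026] [0.0006, 0.0913, -0.0006]
2 [-0.0064, -0.0003, 0.002] [0.0006, 0.0913, -0.0006]
3 [-0.0066, -0.0004, 0.0014] [0.0006, 0.0913, -0.0006]
4 [-0.0067, -0.0004, 0.0008] [0.0006, 0.0913, -0.0006]
5 [-0.0067, -0.0004, 0.0002] [0.0006, 0.0913, -0.0006]
6 [-0.0067, -0.0004, -0.0004] [0.0006, 0.0913, -0.0006]
```

View pics/scene2.png

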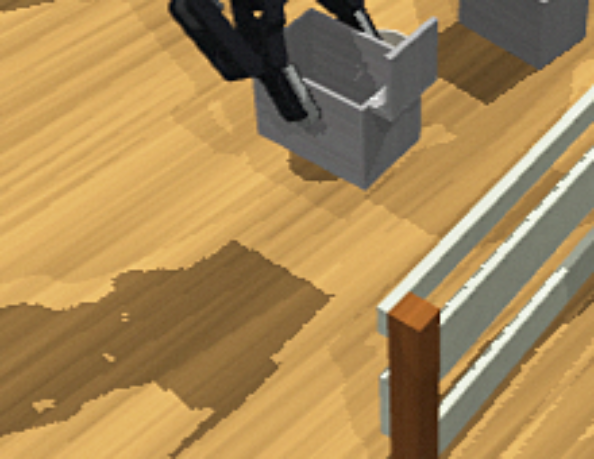

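View pics/top2.png

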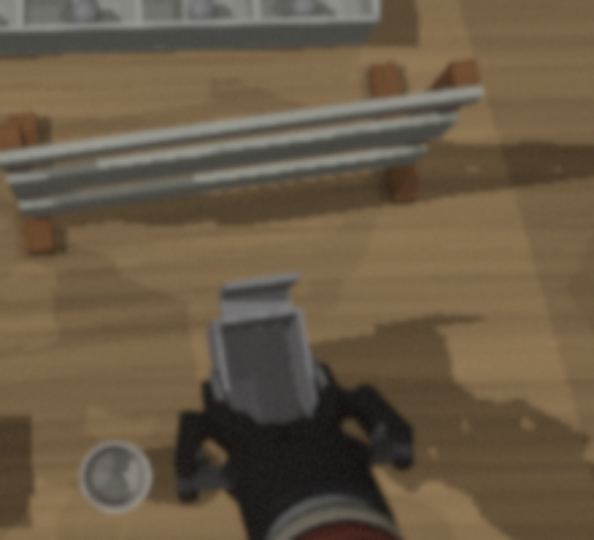

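The caddy is held level, with its lip at scene crop (412,65) and top crop (260,290), facing the panel squarely. Now I'll measure it in the panel frame from the point clouds.

```bash
cat >> h.py <<'E'
def model_fit(P,x,z,phi,y=0,tol=12,w=(5,5)):
    """refine caddy (x,y,z mm, pitch,yaw) in the panel frame: lip+web+back wall points against the model"""
    from scipy.optimize import least_squares
    Q=P.reshape(-1,3); Q=Q[~np.isnan(Q[:,0])]; Q=Rn.from_euler('z',GY).inv().apply(Q-G)*1000
    bx=np.array([[54,58,-22,22,28,74],[42,54,-22,22,28,32],[41,42,-28,28,-32,32]],float)
    lo,hi=bx[:,0::2],bx[:,1::2]
    def loc(v,Q): return Rn.from_euler('ZY',[v[4],v[3]]).inv().apply(Q-v[:3])
    def dist(v,Q):
        L=loc(v,Q); a=L[:,None]; o=np.maximum(np.maximum(lo-a,a-hi),0); out=np.linalg.norm(o,axis=2)
        ins=np.max(np.maximum(lo-a,a-hi),axis=2); sd=np.where(out>0,out,ins); return sd.min(1)
    v=np.array([x,y,z,phi,0.])
    for t in (tol,tol/2,4):
        L=loc(v,Q); k=(abs(dist(v,Q))<t)&(L[:,0]>38)
        v=least_squares(lambda u:np.r_[dist(u,Q[k]),(u[3]-phi)*100,u[4]*100],v,loss="soft_l1",f_scale=1.).x
    print("fit",v[:3].round(1),"pitch,yaw",np.degrees(v[3:]).round(1),k.sum(),"res",abs(dist(v,Q[k])).mean().round(2))
E
python3 - <<'E'
from h import *
for c in ("scene","top"): model_fit(np.load(f"{c}2.npy"),-152.8,-12.6,.01,4.6)
E
```

```text
fit [-151.7    4.   -13.3] pitch,yaw [ 0.2 -0.3] 1040 res 0.48
fit [-155.4    4.1   -8.7] pitch,yaw [ 3.2 -0.1] 599 res 0.67
```

```bash
python3 -m inch '[[[-0.006,0,0.003],[0,0.094,0],0.4],[[-0.006,-0.001,0.003],[0,0.094,0],0.4],[[-0.0065,-0.001,0.002],[0,0.094,0],0.4],[[-0.0065,0,0.001],[0,0.094,0],0.4],[[-0.007,0,0.001],[0,0.094,0],0.4],[[-0.007,0,0],[0,0.094,0],0.4],[[-0.007,0,0],[0,0.094,0],0.4],[[0,0,0],[0,0,0],0.4]]'
python3 - <<'E'
from h import *
where()
for c in ("scene","top"):
    img,P=cloud(c); model_fit(P,-120,-5,.67,4)
step(*tgt(-92,-1,np.radians(39)),4)
E
```

```text
time: 7.55
tool_pos: [0.5421, -0.0715, 0.1478]
tool_rot: [-0.026, -0.057, 0.998, -0.002]
contact_force: [0.2, 0.0, -2.2]
gripper_width: 0.652
grasp_force: 64.3
caddy in panel mm [-117.2   -1.6   -3.8] yaw,pitch,roll [-0.1 37.9  0.3] q [-0.26 -0.01  1.86 -0.02  1.34 -1.94] F [ 0.2  0.  -2.2]
fit [-116.7   -4.3    0.4] pitch,yaw [38.4  1.2] 713 res 1.01
fit [-120.    4.   -5.] pitch,yaw [38.4  0. ] 0 res nan
shift [-0.0274  0.0012 -0.0044] turn [ 0.0051  0.0187 -0.0053]
0 [-0.0068, 0.0003, -0.0011] [0.0013, 0.0047, -0.0013]
1 [-0.0068, 0.0003, -0.0011] [0.0013, 0.0047, -0.0013]
2 [-0.0068, 0.0003, -0.0012] [0.0013, 0.0047, -0.0013]
3 [-0.0068, 0.0003, -0.0012] [0.0013, 0.0047, -0.0013]h.py:53: RuntimeWarning: Mean of empty slice.
  print("fit",v[:3].round(1),"pitch,yaw",np.degrees(v[3:]).round(1),k.sum(),"res",abs(dist(v,Q[k])).mean().round(2))
  ret = ret.dtype.type(ret / rcount)
```

```bash
python3 -m inch '[[[-0.007,0,-0.001],[0.002,0.005,-0.001],0.4],[[-0.007,0,-0.001],[0.002,0.005,-0.001],0.4],[[-0.007,0,-0.001],[0.001,0.005,-0.001],0.4],[[-0.006,0.001,-0.001],[0,0.005,-0.001],0.4],[[0,0,0],[0,0,0],0.4]]'
python3 - <<'E'
from h import *
where()
img,P=cloud("scene"); model_fit(P,-92,-1,.68,0)
cv2.imwrite("pics/s3.png",cv2.resize(img[160:320,220:420,::-1],None,fx=4,fy=3.7))
a=tgt(-92,-1,np.radians(39))
for b in ((-77,7,39),(-70,13,39),(-66,14.5,34),(-55,14.5,30)):
    b=tgt(b[0],b[1],np.radians(b[2])); step(*b,1,a); a=b
E
```

```text
time: 8.15
tool_pos: [0.5681, -0.0661, 0.1508]
tool_rot: [-0.036, -0.059, 0.998, -0.005]
contact_force: [0.6, 0.3, -2.2]
gripper_width: 0.648
grasp_force: 64.3
caddy in panel mm [-91.2   0.7  -0.6] yaw,pitch,roll [-0.1 39.  -0.1] q [-0.23  0.06  1.79 -0.03  1.36 -1.91] F [ 0.6  0.3 -2.2]
fit [-91.8  -1.6   1.8] pitch,yaw [40.7  1.8] 492 res 0.85
shift [-0.0144 -0.0001 -0.009 ] turn [0. 0. 0.]
shift [-0.0066 -0.0001 -0.0065] turn [0. 0. 0.]
shift [-0.0019 -0.     -0.0023] turn [ 0.0003 -0.0873  0.0005]
shift [-0.0094 -0.     -0.0003] turn [ 0.0003 -0.0698  0.0004]
```

View pics/s3.png

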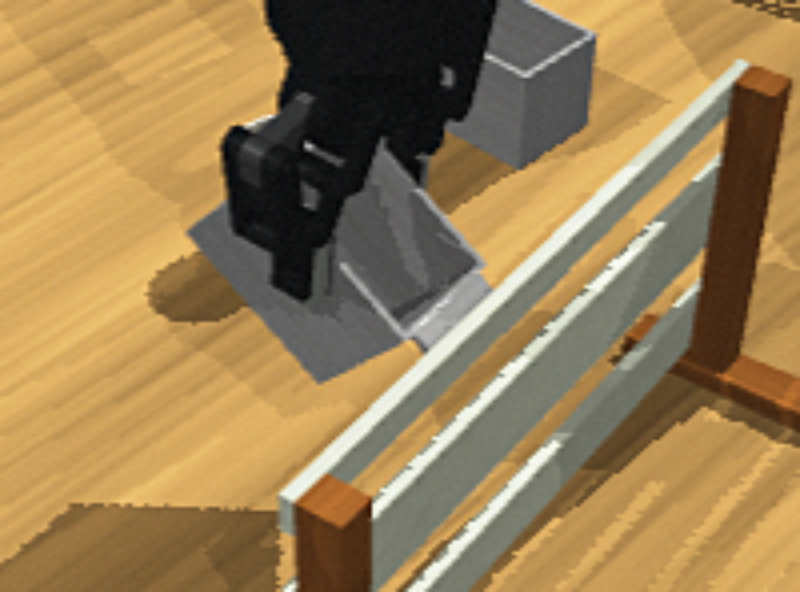

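The caddy is tilted, with its back rim at (445,305) and the lip just entering behind the top slat, in the middle of the groove. I'll insert in small rows and watch the force.

```bash
python3 -m inch '[[[-0.005,0,-0.002],[0,0,0],0.4],[[-0.005,0,-0.003],[0,0,0],0.4],[[-0.005,0,-0.003],[0,0,0],0.4],[[0,0,0],[0,0,0],0.4]]'; python3 -m inch '[[[-0.0035,0,-0.003],[0,0,0],0.4],[[-0.0035,0,-0.003],[0,0,0],0.4],[[0,0,0],[0,0,0],0.4]]'
python3 - <<'E'
from h import *
where(); img,P=cloud("scene"); model_fit(P,-70,12,.69,0)
for p in ((-66,14,34),(-55,14.5,30)): step(*tgt(p[0],p[1],np.radians(p[2])))
E
```

```text
time: 8.6
tool_pos: [0.5837, -0.0644, 0.1582]
tool_rot: [-0.035, -0.059, 0.998, -0.005]
contact_force: [-0.1, 0.6, -1.5]
gripper_width: 0.645
grasp_force: 64.3
time: 8.9
tool_pos: [0.5907, -0.0635, 0.1635]
tool_rot: [-0.035, -0.059, 0.998, -0.005]
contact_force: [-0.7, -0.1, -1.3]
gripper_width: 0.644
grasp_force: 64.3
caddy in panel mm [-68.4   0.6  12.1] yaw,pitch,roll [-0.1 39.  -0.1] q [-0.22  0.09  1.73 -0.03  1.38 -1.9 ] F [-0.7 -0.1 -1.3]
fit [-67.8  -1.5  15. ] pitch,yaw [41.5  1. ] 528 res 0.75
shift [-0.0006 -0.0007 -0.0029] turn [-0.0008 -0.0882 -0.0001]
shift [-0.01   -0.0008 -0.0045] turn [-0.0006 -0.1581  0.0004]
```

```bash
python3 -m inch '[[[0,0,-0.001],[0,-0.045,0],0.4],[[-0.001,0,-0.001],[0,-0.045,0],0.4],[[0,0,0],[0,0,0],0.4]]'; python3 -m inch '[[[-0.003,0,0],[0,-0.022,0],0.4],[[-0.003,0,0],[0,-0.024,0],0.4],[[-0.003,0,-0.001],[0,-0.024,0],0.4],[[0,0,0],[0,0,0],0.4]]'
python3 - <<'E'
from h import *
where(); img,P=cloud("scene"); model_fit(P,-56,14.5,.53,0)
for p in ((-53,10,25),(-53,-1,19),(-51,-9,12),(-48,-16,5),(-45,-24,1)): step(*tgt(p[0],p[1],np.radians(p[2])))
E
```

```text
time: 9.25
tool_pos: [0.5903, -0.0633, 0.1647]
tool_rot: [0.009, -0.059, 0.998, -0.003]
contact_force: [0.5, 0.5, -0.3]
gripper_width: 0.645
grasp_force: 64.4
time: 9.65
tool_pos: [0.6, -0.0623, 0.1663]
tool_rot: [0.044, -0.059, 0.997, -0.0]
contact_force: [-0.0, -0.5, -2.2]
gripper_width: 0.65
grasp_force: 64.4
caddy in panel mm [-55.5   0.8  13.8] yaw,pitch,roll [-0.  29.9 -0. ] q [-0.24  0.02  1.8   0.03  1.23 -1.93] F [-0.  -0.5 -2.2]
fit [-54.8   0.2  13.4] pitch,yaw [30.2  0.1] 343 res 0.54
shift [-0.0004 -0.0008  0.0034] turn [ 0.     -0.0859  0.0007]
shift [ 0.0029 -0.0007  0.014 ] turn [ 0.0004 -0.1906  0.0013]
shift [ 0.0044 -0.0006  0.022 ] turn [ 0.0009 -0.3128  0.002 ]
shift [ 0.0049 -0.0006  0.0294] turn [ 0.0014 -0.4349  0.0027]
shift [ 0.0042 -0.0005  0.0379] turn [ 0.0017 -0.5047  0.0031]
```

```bash
python3 -m inch '[[[0,0,0.0015],[0,-0.043,0],0.4],[[0,-0.001,0.002],[0,-0.043,0],0.4],[[0.001,0,0.0055],[0,-0.052,0],0.4],[[0.001,0,0.0055],[0,-0.053,0],0.4],[[0,0,0],[0,0,0],0.4]]'; python3 -m inch '[[[0,0,0.004],[0,-0.061,0],0.4],[[0,0,0.004],[0,-0.061,0],0.4],[[0,0,0.004],[0,-0.061,0],0.4],[[0,0,0.0035],[0,-0.061,0],0.4],[[0,0,0],[0,0,0],0.4]]'
python3 - <<'E'
from h import *
where(); img,P=cloud("scene"); model_fit(P,-48,-16,.09,0)
for p in ((-45,-22,1),(-45,-26,0)): step(*tgt(p[0],p[1],np.radians(p[2])))
E
```

```text
time: 10.2
tool_pos: [0.5989, -0.0631, 0.1497]
tool_rot: [0.137, -0.059, 0.989, 0.006]
contact_force: [0.2, 0.0, -1.2]
gripper_width: 0.65
grasp_force: 64.4
time: 10.7
tool_pos: [0.6029, -0.0626, 0.1352]
tool_rot: [0.254, -0.058, 0.965, 0.013]
contact_force: [-21.3, -1.4, 9.0]
gripper_width: 0.65
grasp_force: 66.1
caddy in panel mm [-43.    0.2 -17.3] yaw,pitch,roll [0.3 5.4 0.1] q [-0.31 -0.14  2.07  0.3   0.76 -2.17] F [-21.3  -1.4   9. ]
fit [-35.7  -2.9 -22.3] pitch,yaw [-4.1 -0.4] 887 res 1.06
shift [ 0.0059 -0.0001  0.0027] turn [ 0.0048 -0.0791  0.0032]
shift [ 0.0082 -0.0001  0.0061] turn [ 0.0049 -0.0966  0.0033]
```

My hand interpolation overshot by 5 mm into the panel (21 N). I'll back off and look.

```bash
python3 -m inch '[[[0.0045,0,-0.0025],[0,0,0],0.4],[[0,0,0],[0,0,0],0.4]]'
python3 - <<'E'
from h import *
where(); img,P=cloud("scene"); np.save("s4.npy",P); model_fit(P,-48,-16,.09,0); model_fit(P,-45,-22,0,0,8)
cv2.imwrite("pics/s4.png",cv2.resize(img[160:320,220:420,::-1],None,fx=4,fy=3.7))
E
```

```text
time: 10.95
tool_pos: [0.601, -0.0634, 0.1374]
tool_rot: [0.258, -0.058, 0.964, 0.012]
contact_force: [-0.0, 0.3, -2.0]
gripper_width: 0.648
grasp_force: 64.3
caddy in panel mm [-44.7  -0.4 -15.2] yaw,pitch,roll [0.2 5.  0. ] q [-0.32 -0.15  2.07  0.3   0.76 -2.18] F [-0.   0.3 -2. ]
fit [-35.7  -2.4 -20.9] pitch,yaw [-4.8 -0.6] 960 res 1.06
fit [-43.2  -1.5 -15.8] pitch,yaw [1.8 0.2] 582 res 0.52
```

View pics/s4.png

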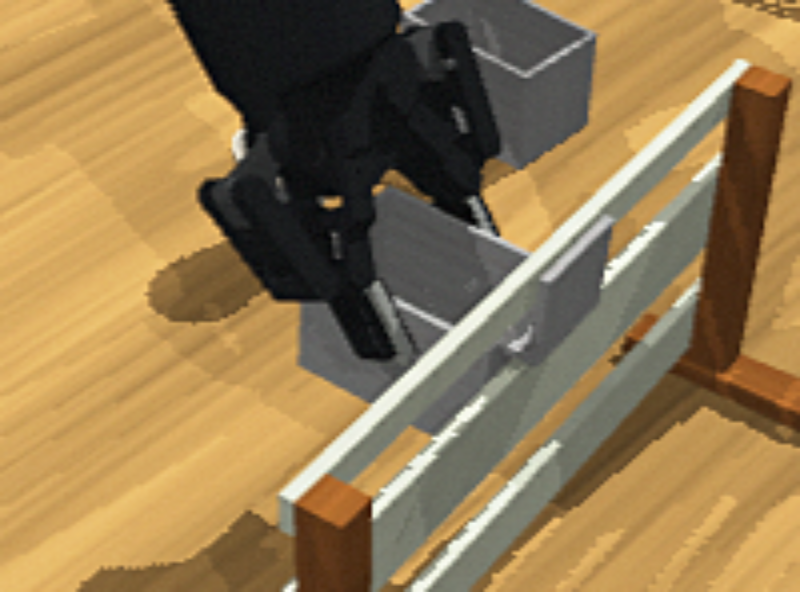

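The lip is up behind the top slat, at (575,275), and the caddy is nearly level. I'll lower it onto the edge.

```bash
python3 -m inch '[[[0.0015,0,0.002],[0,-0.015,0],0.4],[[0.0015,0,0.002],[0,-0.015,0],0.4],[[0,0,0],[0,0,0],0.4]]'; python3 -m inch '[[[0.0015,0,0.002],[0,-0.01,0],0.4],[[0.0015,0,0.002],[0,-0.01,0],0.4],[[0,0,0],[0,0,0],0.4]]'
python3 - <<'E'
from h import *
where(); img,P=cloud("scene"); model_fit(P,-45,-25,0,0,8)
step(*tgt(-45,-27,0))
E
```

```text
time: 11.3
tool_pos: [0.5997, -0.0631, 0.1307]
tool_rot: [0.272, -0.058, 0.961, 0.014]
contact_force: [-0.7, 0.2, -1.4]
gripper_width: 0.649
grasp_force: 64.2
time: 11.6
tool_pos: [0.5994, -0.0633, 0.126]
tool_rot: [0.281, -0.058, 0.958, 0.014]
contact_force: [-0.2, 0.2, -1.5]
gripper_width: 0.649
grasp_force: 64.2
caddy in panel mm [-45.2  -0.2 -26.2] yaw,pitch,roll [0.2 2.2 0.1] q [-0.33 -0.15  2.11  0.37  0.69 -2.24] F [-0.2  0.2 -1.5]
fit [-43.   -0.6 -27.4] pitch,yaw [-2.3 -0.7] 711 res 0.94
shift [0.0015 0.0003 0.0007] turn [ 0.0028 -0.0381  0.0023]
```

```bash
python3 -m inch '[[[0.0005,0,0.001],[0,-0.01,0],0.4],[[0.0005,0,0.001],[0,-0.01,0],0.4],[[0,0,0],[0,0,0],0.4]]' && python3 -m inch '[[[0,0,0],[0,0,0],1],[[0,0,0],[0,0,0],1],[[0,0,0],[0,0,0],1],[[0,0,0],[0,0,0],1],[[0,0,0],[0,0,0],1],[[0,0,0],[0,0,0],1]]'
python3 - <<'E'
from h import *
img,P=cloud("scene"); model_fit(P,-44,-28,0,0,8); print(manip.state()["contact_force"])
E
```

```text
time: 11.95
tool_pos: [0.5999, -0.0634, 0.1243]
tool_rot: [0.291, -0.058, 0.955, 0.014]
contact_force: [-1.0, 0.3, -1.6]
gripper_width: 0.647
grasp_force: 64.2
time: 12.55
tool_pos: [0.6004, -0.0635, 0.1249]
tool_rot: [0.292, -0.058, 0.955, 0.014]
contact_force: [-0.2, -0.2, 0.4]
gripper_width: 1.0
grasp_force: 0.0
fit [-42.   -1.3 -29.5] pitch,yaw [-4.6 -0.2] 760 res 0.88
[ 0.18554056 -0.33383894  0.27506323]
```

Released. Retreat along the tool axis and check.

```bash
python3 -m inch '[[[0,0,-0.015],[0,0,0],1],[[0,0,-0.02],[0,0,0],1],[[0,0,-0.02],[0,0,0],1],[[0,0,-0.02],[0,0,0],1],[[0,0,-0.02],[0,0,0],1],[[0,0,-0.02],[0,0,0],1],[[0,0,0],[0,0,0],1],[[0,0,0],[0,0,0],1]]'
python3 - <<'E'
from h import *
img,P=cloud("scene"); model_fit(P,-44,-28,0,0,8); 
cv2.imwrite("pics/s5.png",cv2.resize(img[160:320,220:420,::-1],None,fx=4,fy=3.7))
img,P=cloud("top"); model_fit(P,-44,-28,0,0,8)
Q=Rn.from_euler('z',GY).inv().apply(P.reshape(-1,3)-G)*1000
k=(Q[:,0]>-95)&(Q[:,0]<-6)&(abs(Q[:,1])<33)&(Q[:,2]>-5)&(Q[:,2]<15)
q=Q[k]; print(q.min(0),q.max(0)); print(cv2.minAreaRect(q[:,:2].astype(np.float32)))
A=np.c_[q[:,:2],np.ones(len(q))]; print("rim plane",np.linalg.lstsq(A,q[:,2],rcond=None)[0])
E
```

```text
time: 13.4
tool_pos: [0.5367, -0.0706, 0.2204]
tool_rot: [0.292, -0.058, 0.955, 0.014]
contact_force: [-0.7, 0.4, -0.3]
gripper_width: 1.001
grasp_force: 0.0
fit [-42.2  -1.4 -29.3] pitch,yaw [-4.4 -0.1] 760 res 0.87
fit [-46.2   1.3 -27.3] pitch,yaw [-3.8 -1.7] 635 res 1.04
[-87.61322984 -28.88026168  -4.6650754 ] [-6.03689837 28.09032875  6.34842506]
((-46.80046081542969, -0.33300018310546875), (56.80499267578125, 81.44007873535156), 89.77032470703125)
rim plane [0.05165581 0.00321115 2.8697969 ]
```

View pics/s5.png

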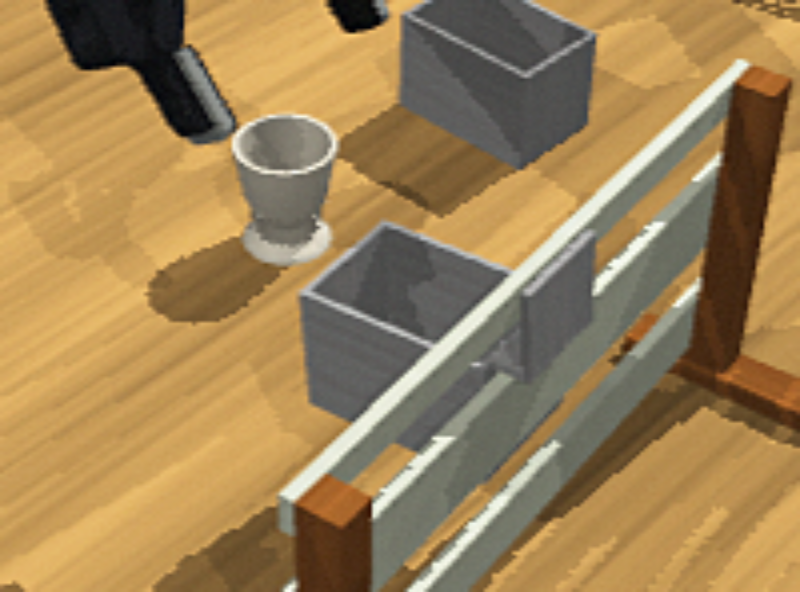

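The caddy hangs by its lip: lip at (560,305), box in front of the slat, roughly level (about 3–4°) and centred. The fits put its centre around (-44, 0, -28) mm, well inside the limits. The egg cup and plain box haven't moved.

```bash
python3 -c "
from plant import manip
print(manip.job_done())"
```

```text
the job is handed in; nothing more can be done
None
```

The caddy hangs released by its lip at the middle of the upper groove, front end about 3–4° low; the plain box and egg cup look undisturbed, and I handed the job in at about 13.5 s, with no verdict returned.

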